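# Bring the orange-lidded jar to the front of the sprung carousel and hold it

## Task

Turn the spring-return jar carousel the way that brings the orange-lidded jar round to the yellow pointer at the front, until you feel it come up against its stop, and hold it there: it swings back if let go, so finish while still holding the carousel itself still against the stop. All jars stay standing in their sockets, and the other things on the bench are left alone.

Things in the scene. Friction and masses are not known exactly. Their poses are not given: they have to be found in the camera images.
- station: round grey base, 300 mm across, 20 mm high, fixed to the bench; carries an aluminium carousel disc (268 mm across, top 33 mm up, five sockets 85 mm from the axis, hub 62 mm up). Origin: on the vertical turning axis at bench level. Its front is its own -x side, where a yellow pointer sticks out (tip about 194 mm from the axis); at yaw 0 the front faces the robot. z up.
- carousel (a joint): carousel angle, rad, counterclockwise from above positive. Rests at 0; hard stops at +1.257 and -1.257 (72 deg). A return spring (0.25 N m/rad: 2.7 N at the handle near a stop) swings it back to 0 when let go. The + stop brings to the front the jar that starts on the station's +y side of the front; the - stop the one on its -y side.
- handle (a point): point on the carousel's handle, an upright black round post 20 mm thick, 115 mm from the turning axis; it turns with the carousel and stands at the front when the joint is 0. The black part spans 74 to 134 mm above the bench (below it a 14 mm steel rod); this point is on its axis, 110 mm up. Jar lids are lower (95 mm): a gripper can pass over them.
- front (a point): point on the base's frame at the front, in line with the yellow pointer: 85 mm from the turning axis, 33 mm above the bench. A jar that faces front stands here.
- jar_orange: the wanted jar: orange lid, grey jar, 50 mm across, 62 mm tall, standing loose in a carousel socket (ring 14 mm high, 3 mm play around). It starts in one of the two sockets 72 degrees to either side of the front. Origin: centre of its underside, z up.
- jar_blue: another jar of the same size with a blue lid, in another socket of the carousel; stays there. Origin: centre of its underside, z up.
- jar_white: another jar of the same size with a white lid, in another socket of the carousel; stays there. Origin: centre of its underside, z up.
- jar_black: another jar of the same size with a black lid, in another socket of the carousel; stays there. Origin: centre of its underside, z up.
- jar_green: another jar of the same size with a green lid, in another socket of the carousel; stays there. Origin: centre of its underside, z up.
- epoxy_can: bystander on the bench: steel can, 90 mm across, 115 mm tall; leave alone. Origin: centre of its underside.
- mixing_cup: bystander on the bench: white plastic cup, 76 mm across, 85 mm tall; leave alone. Origin: centre of its underside.
- tape_roll: bystander on the bench: yellow tape roll lying flat, 96 mm across, 24 mm high; leave alone. Origin: centre of its underside.
- brush: bystander on the bench: small brush lying flat; leave alone. Origin: centre of its underside.

How it is judged:
By the outcome, as a careful person would: the job done as asked, in the order asked, and still so for the second after the job is handed in, while the arm keeps its last pose, push and grip.
It also fails if it takes over 38 s, if anything falls off the work surface, if the arm or the gripper's body presses on something with over 40 N, if the wrist force passes 120 N, or if a joint passes its speed limit or range.

## Robot

A 6-joint arm with a two-finger parallel gripper is mounted at the origin on the work surface. World frame = base frame: x ahead of the robot, y to its left, z up, the work surface at z = 0. Lengths are in m, angles in rad, forces in N, time in s.
With the tool pointing down it reaches from about 0.225 to 0.875 m from the base axis. Payload 3.4 kg.
Tool frame: the origin (TCP) lies midway between the tips of the shut fingers; the grasp point (between the pads) lies 19 mm behind it (manip.grasp_offset is the distance from the TCP to the grasp point, in m); x points along the fingers, y is the direction in which the jaws open and shut, and the axes are right-handed (so a half turn about x gives the same grasp; the last joint's range is limited). The gripper opens to 85 mm and grips with 20 to 120 N. Pads are 22 mm wide; open, the fingers measure 114 mm over their backs; the gripper's body (76 mm by 85 mm) begins 54 mm behind the grasp point. The pads swing forward as they close: fully open they stand 13 mm farther back than shut.
Start: joints at [1.14, 0.276, 1.505, -0, 1.361, -0.121], TCP at [0.175, 0.548, 0.231] pointing down, gripper open.
Joint ranges: [-2.89, 2.89], [-0.75, 2.08], [0.22, 2.7], [-1.18, 4.32], [0.11, 2.71], [-2.7, 2.7]. Speed limits (rad/s): [2.57, 2.57, 3.14, 3.14, 3.14, 3.14].

## Interface

Orientations are given as a unit quaternion [w, x, y, z].
In Python, from rig import manip gives the robot as it stands.
- The arm moves only by the shell command python3 -m creep 'ROWS' [OPENING] [FORCE]. ROWS is a JSON object of lists of equal length, an entry for each row: "delta_pos": the shift along the tool's x, y, z in cm, a list of three; "dr": the turn, a rotation vector about the tool's x, y, z in rad, a list of three. In form: {"delta_pos": [[dx, dy, dz], ...], "dr": [[rx, ry, rz], ...]}. A call has 1 to 10 rows; each row is the pose to reach, as a shift and turn from the pose commanded when the call began, along the tool's axes at that moment; what a row does not reach only later rows make up. A row lasts 1/10 s, in which the tool goes at most 50 mm and 8.59 degrees, less where a joint would pass 70% of its speed; a pose out of reach is approached as far as the arm can. A call with a gripper value outside its range is refused whole. OPENING is the opening, from -1 (shut) to 1 (fully open), set as the call begins (- or left out, the last holds). The fingers move at their own pace and stop on an object; FORCE is the grip in N (left out, the last holds). Time passes only in rows, so rows that repeat a pose let the fingers close. It gives the time, the measured TCP pose, the force and the opening at its end, in the units of the state.
- manip.get_state(): the state, without advancing time (a new reading comes with each control period).
- manip.get_image(name): name is "side" or "top" or "wrist"; returns a dict with "pixels" (420x560x3 uint8, blue, green, red), "depth" (420x560 float32, m along the optical axis (not along the pixel's ray), 0 where there is no reading), "intrinsics" (3x3 intrinsics, pixels), "rvec" (rotation vector, rad) and "tvec" (3), from world to camera coordinates, as OpenCV has them. Camera axes: x right, y down, z forward; pixel columns grow to the right and rows downward; lengths in m; the calibration is good to about 2 mm. The wrist camera is an equidistant fisheye: a pixel r from the principal point sees the ray r / f radians off the axis. A picture is of the moment at which its call begins.
- manip.sign_off(): hands the job in, once; it reports no verdict.
The state is a dict: "clock": time; "qpos": joint angles; "qd": joint speeds; "effort": joint torques, N m; "position": TCP position; "ee_rot": TCP orientation; "contact_force": force on the tool from outside, world axes, zero at the start; "moment": the same for the moment, N m; "width": finger opening in m.
Only numpy, scipy, OpenCV 4.12 (cv2) and the standard library are available. Lean on these libraries where they do the work, as an engineer would, in place of code of your own. Each camera call takes 0.05 s, during which the arm holds its last target. There are 200 camera calls.

## Working session

There is one attempt and no reset: what is moved stays moved. The work goes in short steps, Python scripts to look and compute and a shell command to move; the robot and the scene stay as the last step left them, time stands still between calls to the robot, and variables do not carry over. Pictures are saved under pics/ and viewed, about 8 in all and at most 12, crops included, and the job is handed in when it is done.

```bash
mkdir -p pics; cat > h.py <<'E'
import numpy as np, cv2
from rig import manip
def grab(n):
    im=manip.get_image(n); np.savez(f'pics/{n}.npz',**{k:np.asarray(v) for k,v in im.items()}); return im
def pts(im):
    K=np.asarray(im['intrinsics']);R=cv2.Rodrigues(np.asarray(im['rvec'],float))[0];t=np.asarray(im['tvec'],float).ravel()
    d=im['depth'];v,u=np.mgrid[:d.shape[0],:d.shape[1]]
    c=np.stack([(u-K[0,2])/K[0,0]*d,(v-K[1,2])/K[1,1]*d,d],-1)
    P=(c-t)@R; P[d==0]=np.nan; return P
E
python3 - <<'E'
from h import *
a=grab('top');b=grab('side')
cv2.imwrite('pics/a1.png',a['pixels']);cv2.imwrite('pics/b1.png',b['pixels'])
print({k:v for k,v in manip.get_state().items()})
E
```

```text
{'clock': 0.1, 'qpos': array([ 1.14001475e+00,  2.76516479e-01,  1.50601846e+00,  1.69528132e-05,
        1.36071140e+00, -1.20982770e-01]), 'qd': array([ 0.00056682, -0.00232306, -0.00276515, -0.00084154,  0.00154487,
        0.00043273]), 'effort': array([ 2.12064333e-03, -4.17702484e+01, -2.46403885e+01, -7.76730053e-05,
        5.83109184e-03, -5.84067919e-06]), 'position': array([0.17508605, 0.54718993, 0.23053018]), 'ee_rot': array([ 0.6984753 ,  0.10853318,  0.6988051 , -0.1096551 ]), 'contact_force': array([ 0.1564482 , -1.21658534,  0.47071028]), 'moment': array([0.04815233, 0.01018787, 0.00366986]), 'width': 0.08535366574092039}
```

View pics/a1.png

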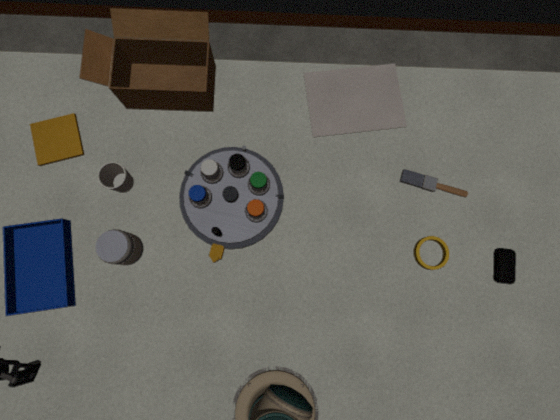

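View pics/b1.png

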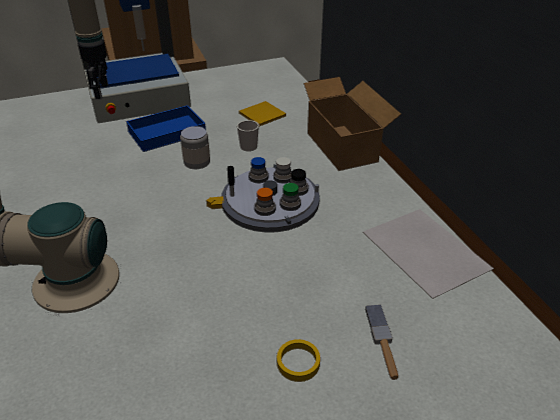

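The top view shows the hub near (231,195), the pointer at (216,252), the handle at (217,231) and the orange lid at (256,208). Orange is therefore on the station's -y side, so the carousel must turn clockwise to the - stop. The side view agrees. Next I measure from both views.

```bash
python3 - <<'E'
from h import *
a=dict(np.load('pics/top.npz'));b=dict(np.load('pics/side.npz'))
ctr={}
for n,im in(('top',a),('side',b)):
    P=pts(im);px=im['pixels'].astype(int);hsv=cv2.cvtColor(im['pixels'],cv2.COLOR_BGR2HSV)
    H,S,V=[hsv[...,i].astype(int) for i in range(3)]
    # disc rim points fit by z
    roi=np.zeros(H.shape,bool)
    if n=='top': roi[140:270,170:295]=1
    else: roi[150:235,200:325]=1
    dark=roi&(V<45)&(P[...,2]>.075)&(P[...,2]<.15)
    for name,m in(('orange',roi&(H<14)&(S>150)&(P[...,2]>.08)),('pointer',roi&(H>14)&(H<30)&(S>130)&(P[...,2]<.06)),('black',dark),
      ('blue',roi&(H>100)&(H<125)&(S>150)&(P[...,2]>.08)),('green',roi&(H>45)&(H<90)&(S>120)&(P[...,2]>.08))):
        k,lab,st,c=cv2.connectedComponentsWithStats(m.astype(np.uint8))
        for i in range(1,k):
            if st[i,4]>6:
                q=P[lab==i];print(n,name,st[i,4],c[i].round(1),np.nanmedian(q,0).round(4),np.nanmin(q,0).round(3),np.nanmax(q,0).round(3))
    m=roi&(P[...,2]>.010)&(P[...,2]<.15)&(S<80); q=P[m]
    (x,y),r=cv2.minEnclosingCircle(np.float32(q[:,:2]));print(n,'circle',x,y,r)
    hub=roi&(P[...,2]>.055)&(P[...,2]<.067)&(np.hypot(P[...,0]-x,P[...,1]-y)<.035);print('hub',hub.sum(),np.nanmedian(P[hub],0).round(4))
    q=P[roi&(P[...,2]>.1)];print('tall',len(q),np.nanmedian(q,0),np.nanmin(q,0),np.nanmax(q,0))
# triangulate by ray handle top for check
E
```

```text
top orange 216 [255.1 207.6] [0.5342 0.0668 0.0949] [0.514 0.046 0.081] [0.556 0.088 0.099]
top pointer 190 [216.1 252. ] [0.4192 0.1755 0.0205] [0.394 0.157 0.01 ] [0.442 0.194 0.028]
top black 214 [236.7 162. ] [0.6591 0.1207 0.0947] [0.639 0.101 0.076] [0.682 0.142 0.1  ]
top black 15 [257.7 186.9] [0.5932 0.0613 0.0859] [0.59  0.045 0.078] [0.599 0.081 0.094]
top black 12 [199.3 200. ] [0.5507 0.2172 0.0854] [0.549 0.206 0.081] [0.562 0.232 0.093]
top black 55 [216.1 231.1] [0.4648 0.1614 0.1325] [0.458 0.156 0.076] [0.475 0.172 0.137]
top blue 209 [197. 193.] [0.5699 0.223  0.0948] [0.55  0.203 0.081] [0.592 0.245 0.099]
top green 200 [257.9 179.8] [0.6107 0.0619 0.0951] [0.591 0.043 0.087] [0.633 0.083 0.1  ]
top circle 0.5575264096260071 0.14487285912036896 0.17060023546218872
hub 160 [0.5748 0.1412 0.0617]
tall 63 [0.46484427 0.16427028 0.13279938] [0.45742209 0.04797304 0.10040676] [0.64672871 0.19432091 0.13819705]
side orange 163 [264.2 193.9] [0.5344 0.0592 0.0931] [0.515 0.039 0.081] [0.558 0.091 0.099]
side pointer 169 [214.7 202. ] [0.4156 0.1701 0.0181] [0.392 0.145 0
[... 356 characters left out ...]
39 0.097 0.075] [0.686 0.143 0.101]
side black 66 [289.8 193.3] [0.6057 0.0445 0.0852] [0.591 0.036 0.075] [0.629 0.062 0.097]
side black 7 [264. 197.] [0.5308 0.048  0.0919] [0.523 0.043 0.089] [0.537 0.054 0.094]
side black 7 [265.  200.9] [0.5324 0.0481 0.0777] [0.523 0.045 0.075] [0.541 0.049 0.08 ]
side blue 133 [257.8 162.5] [0.5699 0.2155 0.0928] [0.55  0.199 0.081] [0.593 0.248 0.099]
side green 157 [290.3 188.9] [0.6115 0.0536 0.0932] [0.592 0.036 0.08 ] [0.633 0.083 0.101]
side circle 0.5494637489318848 0.20854012668132782 0.2267289012670517
hub 51 [0.5608 0.2074 0.0621]
tall 83 [0.46606148 0.1589581  0.12148875] [0.45649814 0.0515274  0.10059362] [0.64689909 0.17292284 0.13596821]
```

```bash
cat >> h.py <<'E'
from scipy.spatial.transform import Rotation as Ro
AX=np.array([.5745,.142]); R0=.115; TH0=np.radians(169)
def tool():
    s=manip.get_state(); q=s['ee_rot']; return s,np.asarray(s['position']),Ro.from_quat([q[1],q[2],q[3],q[0]])
def need(target,yaw):
    "target tcp, world yaw of tool y (x down) -> delta cm, rotvec in tool axes"
    s,p,R=tool(); y=np.array([np.cos(yaw),np.sin(yaw),0]); x=np.array([0,0,-1.])
    G=Ro.from_matrix(np.stack([x,y,np.cross(x,y)],1))
    return (R.inv().apply(np.asarray(target)-p)*100).round(2),(R.inv()*G).as_rotvec().round(3)
E
python3 - <<'E'
from h import *
s,p,R=tool();print(R.as_matrix().round(3))
h=AX+R0*np.array([np.cos(TH0),np.sin(TH0)]);print(h)
for yaw in(79,259): print(yaw,need([.464,.163,.231],np.radians(yaw)),need([.464,.163,.092],np.radians(yaw)))
E
```

```text
[[-0.001  0.305  0.952]
 [-0.001  0.952 -0.305]
 [-1.    -0.002 -0.   ]]
[0.46161287 0.16394303]
79 (array([-1.000e-02, -2.778e+01,  3.923e+01]), array([-0.118, -0.   ,  0.002])) (array([ 13.89, -27.76,  39.23]), array([-0.118, -0.   ,  0.002]))
259 (array([-1.000e-02, -2.778e+01,  3.923e+01]), array([3.024e+00, 2.000e-03, 0.000e+00])) (array([ 13.89, -27.76,  39.23]), array([3.024e+00, 2.000e-03, 0.000e+00]))
```

```bash
python3 -m creep '{"delta_pos":[[0,-2,3],[0,-5,7],[0,-8.3,11.7],[0,-11.5,16.2],[0,-14.7,20.7],[0,-18,25.4],[0,-21.2,30],[0,-24.4,34.5],[0,-26.5,37.5],[0,-27.8,39.2]],"dr":[[-0.01,0,0],[-0.02,0,0],[-0.04,0,0],[-0.05,0,0],[-0.06,0,0],[-0.08,0,0],[-0.09,0,0],[-0.1,0,0],[-0.11,0,0],[-0.12,0,0]]}' 1 40
python3 - <<'E'
from h import *
a=grab('wrist');cv2.imwrite('pics/w1.png',a['pixels']);print(a['intrinsics'],manip.get_state()['position'])
print(need([.464,.163,.231],np.radians(79)))
E
```

```text
clock: 1.1
position: [0.4649, 0.1612, 0.2311]
ee_rot: [0.704, 0.067, 0.704, -0.067]
contact_force: [-0.1, 1.3, 0.9]
width: 0.0854
[[325.1922621    0.         273.41570365]
 [  0.         325.1922621  208.16196641]
 [  0.           0.           1.        ]] [0.46958141 0.15571464 0.23097983]
(array([-0.01,  0.61, -0.69]), array([-0.001,  0.006,  0.006]))
```

View pics/w1.png

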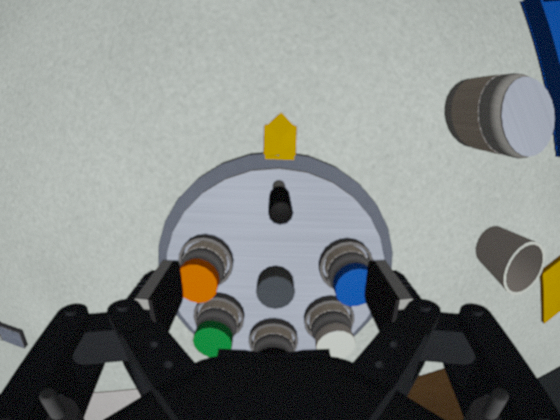

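The wrist view shows the handle top near (280,209), the hub at (275,287), the pointer at (281,138), and orange on the left at (198,281). The handle stands in line with the pointer and the hub. I use this view to refine its position.

```bash
cat >> h.py <<'E'
def wpts(im):
    K=np.asarray(im['intrinsics']);Rm=cv2.Rodrigues(np.asarray(im['rvec'],float))[0];t=np.asarray(im['tvec'],float).ravel()
    d=im['depth'];v,u=np.mgrid[:d.shape[0],:d.shape[1]]
    a=(u-K[0,2])/K[0,0];b=(v-K[1,2])/K[1,1];th=np.hypot(a,b)+1e-9;k=np.tan(th)/th
    P=(np.stack([a*k*d,b*k*d,d],-1)-t)@Rm;P[d==0]=np.nan;return P
E
python3 - <<'E'
from h import *
a=dict(np.load('pics/wrist.npz'));P=wpts(a);z=P[...,2];roi=np.zeros(z.shape,bool);roi[175:235,260:300]=1
V=a['pixels'].max(-1)
m=roi&(z>.125)&(z<.145);print('handle top',m.sum(),np.median(P[m],0),P[m].min(0),P[m].max(0))
roi[:]=0;roi[262:312,250:300]=1;m=roi&(z>.057)&(z<.068);hub=(P[m].min(0)+P[m].max(0))/2;print('hub',m.sum(),np.median(P[m],0),hub)
roi[:]=0;roi[100:165,255:305]=1;m=roi&(a['pixels'][...,0]<60)&(a['pixels'][...,2]>120);print('pointer',np.median(P[m],0),P[m].min(0),P[m].max(0))
s=manip.get_state();print(s['position'],s['qd'].round(3))
E
```

```text
handle top 516 [0.46806621 0.16555912 0.13355878] [0.45974241 0.15572442 0.12505932] [0.47852041 0.17503714 0.1354288 ]
hub 1044 [0.57886293 0.14049998 0.0618282 ] [0.58175392 0.13997992 0.06045178]
pointer [nan nan nan] [nan nan nan] [nan nan nan]
[0.46958141 0.15571464 0.23097983] [ 0.083 -0.01   0.015  0.062 -0.001  0.175]
```

```bash
python3 -m creep '{"delta_pos":[[1.5,0.2,0.2],[4,0.2,0.2],[6.5,0.2,0.2],[7.5,0.2,0.2],[7.5,0.2,0.2],[7.5,0.2,0.2]],"dr":[[0,0,0],[0,0,0],[0,0,0],[0,0,0],[0,0,0],[0,0,0]]}' 1 40
python3 - <<'E'
from h import *
print(need([.466,.165,.092],np.radians(78)))
E
```

```text
clock: 1.75
position: [0.4667, 0.1653, 0.1569]
ee_rot: [0.704, 0.067, 0.704, -0.067]
contact_force: [-0.2, -0.6, 0.1]
width: 0.0853
(array([ 6.49, -0.04, -0.07]), array([ 0.02 ,  0.001, -0.   ]))
```

Position is good. Now I descend and close.

```bash
python3 -m creep '{"delta_pos":[[1.5,0,0],[3.5,0,0],[5.5,0,0],[6.4,0,0],[6.4,0,0],[6.4,0,0]],"dr":[[0,0,0],[0,0,0],[0,0,0],[0,0,0],[0.02,0,0],[0.02,0,0]]}' 1 40
python3 -m creep '{"delta_pos":[[0,0,0],[0,0,0],[0,0,0],[0,0,0],[0,0,0],[0,0,0],[0,0,0],[0,0,0]],"dr":[[0,0,0],[0,0,0],[0,0,0],[0,0,0],[0,0,0],[0,0,0],[0,0,0],[0,0,0]]}' -1 40
python3 - <<'E'
from h import *
print(tool()[1]); AX=np.array([.577,.141]); p=tool()[1][:2]-AX; print(np.hypot(*p),np.degrees(np.arctan2(p[1],p[0])))
E
```

```text
clock: 2.35
position: [0.4672, 0.1653, 0.0933]
ee_rot: [0.704, 0.074, 0.703, -0.074]
contact_force: [-0.4, 0.4, 0.6]
width: 0.0855
clock: 3.15
position: [0.4664, 0.1651, 0.0927]
ee_rot: [0.703, 0.074, 0.703, -0.074]
contact_force: [-0.8, 0.5, 5.9]
width: 0.0192
[0.46637296 0.16513295 0.0926956 ]
0.11322871517701871 167.69389460088328
```

```bash
python3 -m creep '{"delta_pos":[[0,0.34,0.01],[0,1.02,0.05],[0,2.04,0.18],[0,2.71,0.33],[0,3.37,0.51],[0,4.02,0.73],[0,4.65,0.99],[0,5.26,1.29],[0,5.86,1.62],[0,6.44,1.99]],"dr":[[0.03,0,0],[0.09,0,0],[0.18,0,0],[0.24,0,0],[0.30,0,0],[0.36,0,0],[0.42,0,0],[0.48,0,0],[0.54,0,0],[0.60,0,0]]}' -1 40
python3 - <<'E'
from h import *
a=grab('top');P=pts(a);z=P[...,2];px=a['pixels'].astype(int)
hsv=cv2.cvtColor(a['pixels'],cv2.COLOR_BGR2HSV).astype(int);m=np.zeros(z.shape,bool);m[140:270,170:295]=1
m&=(hsv[...,0]<14)&(hsv[...,1]>150)&(z>.08);print(m.sum(),np.median(P[m],0))
s=manip.get_state();AX=np.array([.577,.141]);p=s['position'][:2]-AX;print(s['position'],np.hypot(*p),np.degrees(np.arctan2(p[1],p[0])),s['contact_force'],s['moment'])
E
```

```text
clock: 4.15
position: [0.4994, 0.2249, 0.0927]
ee_rot: [0.65, 0.28, 0.65, -0.279]
contact_force: [-1.3, 1.5, 3.9]
width: 0.0191
224 [0.50251175 0.10243024 0.09475466]
[0.50042237 0.2258372  0.09270002] 0.11428685368045122 132.07073874080365 [-1.6744308   3.91852488  5.00441733] [0.2656302  0.40350487 0.10431799]
```

The orange jar has turned 34° along with the handle, and forces are low. I continue to about 1.15 rad.

```bash
python3 -m creep '{"delta_pos":[[0,0.68,0.02],[0,1.36,0.08],[0,2.04,0.18],[0,2.71,0.33],[0,3.37,0.51],[0,4.02,0.73],[0,4.65,0.99],[0,5.26,1.29],[0,5.66,1.5],[0,5.86,1.62]],"dr":[[0.06,0,0],[0.12,0,0],[0.18,0,0],[0.24,0,0],[0.30,0,0],[0.36,0,0],[0.42,0,0],[0.48,0,0],[0.52,0,0],[0.54,0,0]]}' -1 40
cat > st.py <<'E'
from h import *
s,p,R=tool();AX=np.array([.577,.141]);q=p[:2]-AX
print('r,ang',np.hypot(*q).round(4),np.degrees(np.arctan2(q[1],q[0])).round(2),'Ftool',R.inv().apply(s['contact_force']).round(1),s['moment'].round(2),'qd',abs(s['qd']).max().round(3),s['clock'],s['qpos'].round(2))
E
python3 st.py
```

```text
clock: 5.2
position: [0.5536, 0.2548, 0.0927]
ee_rot: [0.552, 0.443, 0.552, -0.44]
contact_force: [-0.9, 6.0, 4.3]
width: 0.019
r,ang 0.1161 101.62 Ftool [-4.3  0.5 -6.1] [0.74 0.18 0.44] qd 0.18 5.2 [0.32 0.43 1.63 0.   1.08 0.09]
```

```bash
python3 -m creep '{"delta_pos":[[0,0.23,-0.05],[0,0.46,-0.1],[0,0.69,-0.08],[0,0.92,-0.06],[0,0.92,-0.06],[0,0.92,-0.06]],"dr":[[0.02,0,0],[0.04,0,0],[0.06,0,0],[0.08,0,0],[0.08,0,0],[0.08,0,0]]}' -1 40; python3 st.py
python3 -m creep '{"delta_pos":[[0,0.2,0],[0,0.4,0],[0,0.4,0],[0,0.4,0]],"dr":[[0.02,0,0],[0.035,0,0],[0.035,0,0],[0.035,0,0]]}' -1 40; python3 st.py
```

```text
clock: 5.8
position: [0.5626, 0.2565, 0.0927]
ee_rot: [0.534, 0.465, 0.534, -0.462]
contact_force: [1.5, 6.2, 3.9]
width: 0.0188
r,ang 0.1164 97.12 Ftool [-3.9  2.4 -5.9] [ 0.84 -0.02  0.54] qd 0.002 5.8 [0.31 0.44 1.61 0.   1.08 0.17]
clock: 6.2
position: [0.5653, 0.2567, 0.0927]
ee_rot: [0.525, 0.474, 0.526, -0.473]
contact_force: [-1.1, 5.8, 5.1]
width: 0.019
r,ang 0.1163 95.78 Ftool [-5.1 -0.5 -5.9] [0.68 0.22 0.19] qd 0.001 6.2 [0.31 0.44 1.61 0.   1.09 0.21]
```

```bash
for i in 1 2; do python3 -m creep '{"delta_pos":[[0,0.1,0],[0,0.2,0],[0,0.2,0]],"dr":[[0.01,0,0],[0.017,0,0],[0.017,0,0]]}' -1 40|sed -n '2p;4p'; python3 st.py; done
```

```text
position: [0.5672, 0.2569, 0.0927]
contact_force: [-1.1, 5.4, 5.5]
r,ang 0.1163 94.82 Ftool [-5.5 -0.6 -5.5] [0.66 0.24 0.21] qd 0.002 6.5 [0.31 0.45 1.6  0.   1.09 0.22]
position: [0.5692, 0.2571, 0.0927]
contact_force: [-1.5, 5.6, 5.7]
r,ang 0.1164 93.83 Ftool [-5.7 -1.1 -5.7] [0.74 0.24 0.17] qd 0.005 6.8 [0.31 0.45 1.6  0.   1.09 0.24]
```

```bash
for i in 1 2; do python3 -m creep '{"delta_pos":[[0,0.1,0],[0,0.2,0],[0,0.2,0]],"dr":[[0.01,0,0],[0.017,0,0],[0.017,0,0]]}' -1 40|sed -n '2p;4p'; python3 st.py; done
python3 - <<'E'
from h import *
a=grab('top');cv2.imwrite('pics/a2.png',cv2.resize(a['pixels'][120:290,80:310],None,fx=3,fy=3));P=pts(a);z=P[...,2]
hsv=cv2.cvtColor(a['pixels'],cv2.COLOR_BGR2HSV).astype(int);m=np.zeros(z.shape,bool);m[140:270,170:295]=1
m&=(hsv[...,0]<14)&(hsv[...,1]>150)&(z>.08);q=np.median(P[m],0);print(m.sum(),q,np.degrees(np.arctan2(q[1]-.141,q[0]-.577)))
E
```

```text
position: [0.5703, 0.2572, 0.0927]
contact_force: [-3.4, 5.3, 6.2]
r,ang 0.1164 93.3 Ftool [-6.2 -3.1 -5.5] [0.71 0.41 0.28] qd 0.005 7.1 [0.31 0.45 1.59 0.   1.1  0.26]
position: [0.5702, 0.257, 0.0927]
contact_force: [-7.1, 4.9, 9.1]
r,ang 0.1162 93.34 Ftool [-9.1 -6.9 -5.2] [0.68 0.88 0.19] qd 0.003 7.4 [0.31 0.45 1.59 0.   1.1  0.27]
230 [0.49634486 0.15823795 0.09492714] 167.93601106992074
```

View pics/a2.png

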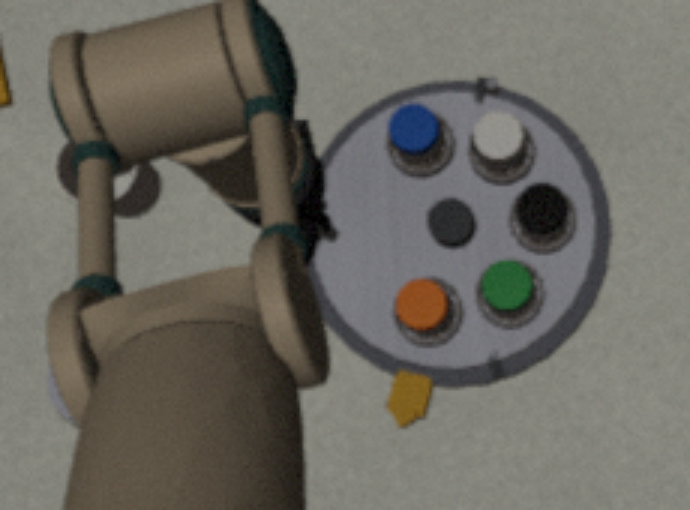

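The orange jar sits at the pointer, with its lid at crop pixel (422,305) and the pointer at (410,398). All five jars are standing. The last 2 mm step produced no motion and the opposing push rose from 3 N to 7 N, so this is the stop. I add a little preload and check that it holds steady.

```bash
python3 -m creep '{"delta_pos":[[0,0.1,0],[0,0.2,0],[0,0.2,0],[0,0.2,0]],"dr":[[0,0,0],[0,0,0],[0,0,0],[0,0,0]]}' -1 40|sed -n '2p;4p'; python3 st.py
python3 -m creep '{"delta_pos":[[0,0,0],[0,0,0],[0,0,0],[0,0,0],[0,0,0],[0,0,0],[0,0,0],[0,0,0],[0,0,0],[0,0,0]],"dr":[[0,0,0],[0,0,0],[0,0,0],[0,0,0],[0,0,0],[0,0,0],[0,0,0],[0,0,0],[0,0,0],[0,0,0]]}'; python3 st.py
```

```text
position: [0.5702, 0.257, 0.0926]
contact_force: [-11.9, 5.3, 11.8]
r,ang 0.1162 93.34 Ftool [-11.7 -11.8  -5.7] [0.74 1.3  0.15] qd 0.002 7.85 [0.31 0.46 1.59 0.   1.11 0.27]
clock: 8.85
position: [0.5702, 0.257, 0.0927]
ee_rot: [0.507, 0.488, 0.512, -0.493]
contact_force: [-11.8, 4.2, 11.6]
width: 0.0189
r,ang 0.1162 93.34 Ftool [-11.5 -11.7  -4.7] [0.66 1.23 0.19] qd 0.003 8.85 [0.31 0.46 1.59 0.   1.11 0.27]
```

```bash
python3 - <<'E'
from h import *
b=grab('side');cv2.imwrite('pics/b2.png',cv2.resize(b['pixels'][100:260,150:380],None,fx=3,fy=3))
E
```

```text
(no output)
```

View pics/b2.png

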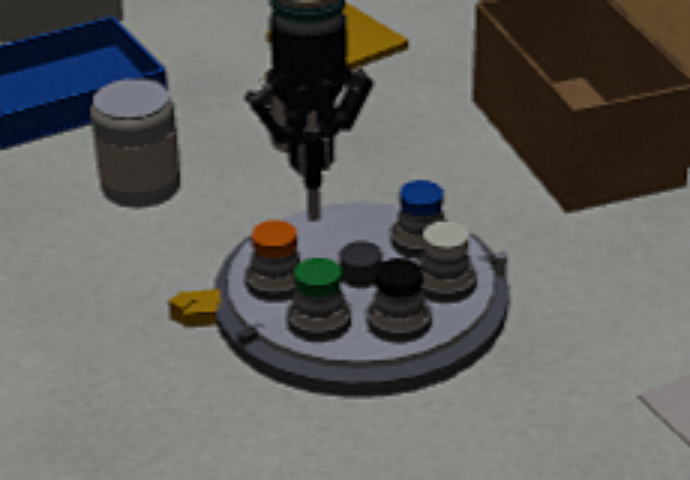

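The side view shows the gripper on the handle at (313,180). The orange lid (274,240) is next to the pointer (195,305), and all the jars are upright in their sockets. The hold has been steady for a second, so I hand it in.

```bash
python3 -c "from rig import manip; print(manip.sign_off())"
```

```text
the job is handed in; nothing more can be done
None
```

The orange jar is at the yellow pointer, with the carousel turned clockwise to its - stop. I handed in at about 9 s with the gripper still holding the handle against the stop.

- **Stop felt:** over the last steps the handle stopped moving and the opposing push rose from about 1 to 12 N. It stayed steady at 12 N for a full second, with no measurable motion.
- **Orange jar:** the top camera put it at 167.9°, against about 168–169° measured for the front.
- **Other things:** all five jars are upright in their sockets in the last top and side views. The arm did not go near the other things on the bench. The can looked in place, but the mixing cup was hidden behind the arm and gripper in the last views, so I did not confirm it by picture.
- **Disagreements:** by the tool position the turn was about 74°, against 72° nominal, which fits the roughly 2–3 mm uncertainty in the axis position. A small radial force of about 5 N and a vertical force of about 12 N remained on the tool, well under the limits.

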